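# Load the foil roll from the peg rack onto the taping spindle

## Task

Lift the copper foil roll off its peg on the rack and lay it flat on the seat of the taping spindle, over the hub. If the tape roll hangs in front of it on the same peg, lift that off first; in any case the tape roll must end up hanging fully home on a peg of the rack. Do not drop or throw the rolls, leave the empty core on its peg, and do not disturb the mug, spool, jar, bottle or can.

Things in the scene. Friction and masses are not known exactly. Their poses are not given: they have to be found in the camera images.
- foil_roll: roll of copper foil to be loaded: a thin flat copper-coloured ring, outside 67 mm, hole about 53 mm, 6 mm thick (the widest and thin ring on the rack), 70 g. Origin: centre of its underside; z is its axis. It hangs on one of the pegs, lying against the slat, its centre about 16 to 20 mm down-slope of the pin
- tape_roll: roll of masking tape: the thick ring, outside 65 mm, hole about 33 mm, 18 mm thick, 30 g. Origin: centre of its underside; z is its axis. It hangs on a peg on top of (outside) either the foil roll or the empty core
- core: empty cardboard core: the smaller thin ring, outside 55 mm, hole 44 mm, 6 mm thick. Origin: centre of its underside; z is its axis. It hangs on a peg and stays there
- peg_a: one of the rack's three identical fixed pegs, told apart by place only: a steel pin 12 mm thick on a sloped wooden slat (36 mm wide, 12 thick, 29 mm up-slope to 53 mm down-slope of the pin). Origin: foot of the pin's axis on the slat's face, 107 mm above the table; z along the pin, which leans 35 degrees from vertical, to the robot's right, rounded end at z = 48 mm; y level; x up the slope
- peg_b: one of the rack's three identical fixed pegs, told apart by place only: a steel pin 12 mm thick on a sloped wooden slat (36 mm wide, 12 thick, 29 mm up-slope to 53 mm down-slope of the pin). Origin: foot of the pin's axis on the slat's face, 107 mm above the table; z along the pin, which leans 35 degrees from vertical, to the robot's right, rounded end at z = 48 mm; y level; x up the slope
- peg_c: one of the rack's three identical fixed pegs, told apart by place only: a steel pin 12 mm thick on a sloped wooden slat (36 mm wide, 12 thick, 29 mm up-slope to 53 mm down-slope of the pin). Origin: foot of the pin's axis on the slat's face, 107 mm above the table; z along the pin, which leans 35 degrees from vertical, to the robot's right, rounded end at z = 48 mm; y level; x up the slope
- rack: wooden base board of the peg rack, 130 x 330 x 12 mm, with a 16 mm batten along its back edge; the three pegs stand in a row along its y, 110 mm apart. Origin: centre of its underside; x points to its back. Fixed
- seat (a point): centre of the seat of the taping spindle: a low round fixture on the table: steel foot 90 mm across and 8 mm high, above it the seat, 59 mm across, its upper face (this point) 20 mm above the table, and on that a grey hub 43 mm across, 20 mm high, coned in its upper half, with a 2 mm screw head. Fixed
- mug: glass tea mug with handle and spoon, 83 x 117 x 162 mm high; origin at its underside
- spool: spool of solder wire, 57 x 42 x 45 mm high; origin at its underside
- jar: small lidded glass jar, 54 mm across, 57 mm high; origin at its underside
- bottle: small white bottle with a pointed red cap, 38 mm across, 94 mm high; origin at its underside
- can: blue can with a brush in it, 66 mm across, 189 mm high; origin at its underside

How it is judged:
On the way:
1. the foil roll is lifted off its peg and held clear of the rack (height (world z) of foil_roll above 0.14 m and contact force between the fingers and foil_roll above 0.5 N), for 0.1 s.
At the end, for the whole second after the job is handed in: Foil roll flat on the spindle's seat over the hub (within 7 mm of the centre, 4 mm of the seat's height, 0.08 rad) and tape roll on any peg of the rack, its underside within 12 mm of the slat, both at rest; the empty core still on a peg, against its slat (horizontal distance between foil_roll and seat below 0.007 m and z of foil_roll in the frame of seat between -0.004 and 0.004 m and angle between foil_roll's own z axis and vertical below 0.08 rad and linear speed of each of foil_roll, tape_roll below 0.02 m/s and ((x of tape_roll in the frame of peg_a between -0.016 and 0.016 m and y of tape_roll in the frame of peg_a between -0.016 and 0.016 m and z of tape_roll in the frame of peg_a between -0.004 and 0.012 m and angle between the z axis of tape_roll and the z axis of peg_a, either way round below 0.2 rad) or (x of tape_roll in the frame of peg_b between -0.016 and 0.016 m and y of tape_roll in the frame of peg_b between -0.016 and 0.016 m and z of tape_roll in the frame of peg_b between -0.004 and 0.012 m and angle between the z axis of tape_roll and the z axis of peg_b, either way round below 0.2 rad) or (x of tape_roll in the frame of peg_c between -0.016 and 0.016 m and y of tape_roll in the frame of peg_c between -0.016 and 0.016 m and z of tape_roll in the frame of peg_c between -0.004 and 0.012 m and angle between the z axis of tape_roll and the z axis of peg_c, either way round below 0.2 rad)) and ((x of core in the frame of peg_a between -0.024 and 0.024 m and y of core in the frame of peg_a between -0.024 and 0.024 m and z of core in the frame of peg_a between -0.004 and 0.006 m and angle between the z axis of core and the z axis of peg_a, either way round below 0.2 rad) or (x of core in the frame of peg_b between -0.024 and 0.024 m and y of core in the frame of peg_b between -0.024 and 0.024 m and z of core in the frame of peg_b between -0.004 and 0.006 m and angle between the z axis of core and the z axis of peg_b, either way round below 0.2 rad) or (x of core in the frame of peg_c between -0.024 and 0.024 m and y of core in the frame of peg_c between -0.024 and 0.024 m and z of core in the frame of peg_c between -0.004 and 0.006 m and angle between the z axis of core and the z axis of peg_c, either way round below 0.2 rad))); the robot touches nothing.
It fails at once if the foil roll dropped or thrown: faster than 0.7 m/s without being held (linear speed of foil_roll above 0.7 m/s and contact force between the fingers and foil_roll below 0.05 N).
It fails at once if the tape roll dropped or thrown: faster than 0.7 m/s without being held (linear speed of tape_roll above 0.7 m/s and contact force between the fingers and tape_roll below 0.05 N).
It fails at once if the mug, spool, jar, bottle or can shoved more than 20 mm or tipped over (distance of any of mug, spool, jar, bottle, can from where it was at the start of the episode above 0.02 m or angle between any of mug, spool, jar, bottle, can's own z axis and vertical above 0.4 rad).
It also fails if it takes over 58 s, if anything falls off the work surface, if the arm or the gripper's body presses on something with over 40 N, if the wrist force passes 120 N, or if a joint passes its speed limit or range.

## Robot

A 6-joint arm with a two-finger parallel gripper is mounted at the origin on a cart in front of the work surface, level with it; the furniture and walls round the work are solid. World frame = base frame: x ahead of the robot, y to its left, z up, the work surface at z = 0. Lengths are in m, angles in rad, forces in N, time in s.
With the tool pointing down it reaches from about 0.35 to 0.975 m from the base axis. Payload 17.4 kg.
Tool frame: the origin (TCP) lies at the very end of the fingers, on their centre line; the grasp point (between the pads) lies 19 mm behind it; z points along the fingers, y is the line along which they close (so a half turn about z gives the same grasp; the last joint's range is limited). The gripper opens to 85 mm and grips with 20 to 120 N. Pads are 22 mm wide; open, the fingers measure 114 mm over their backs; the gripper's body (76 mm by 85 mm) begins 54 mm behind the grasp point. The pads swing forward as they close: fully open they stand 13 mm farther back than shut.
Start: joints at [1.064, 0.116, 1.442, -0, 1.584, -0.038], TCP at [0.305, 0.602, 0.231] pointing down, gripper open.
Joint ranges: [-2.83, 2.83], [-0.83, 2.19], [0.07, 2.5], [-1.14, 4.28], [0.01, 3], [-2.97, 2.97]. Speed limits (rad/s): [1.89, 1.89, 2.22, 3.14, 3.14, 3.14].

## Interface

Orientations are given as a 3x3 rotation matrix whose columns are the frame's x, y, z axes.
In Python, from station import ctrl gives the robot as it stands.
- The arm moves only by the shell command python3 -m creep 'ROWS' [OPENING] [FORCE]. ROWS is a JSON object of lists of equal length, an entry for each row: "travel": the shift along the tool's x, y, z in units of 40 mm (1.0 is 40 mm), a list of three; "yaw": the turn about the tool's z in units of 8 degrees (1.0 is 8 degrees). In form: {"travel": [[tx, ty, tz], ...], "yaw": [yaw, ...]}. A call has 1 to 20 rows; each row is the pose to reach, as a shift and turn from the pose commanded when the call began, along the tool's axes at that moment; what a row does not reach only later rows make up. A row lasts 1/10 s, in which the tool goes at most 50 mm and 8.59 degrees, less where a joint would pass 70% of its speed; a pose out of reach is approached as far as the arm can. A call with a gripper value outside its range is refused whole. OPENING is the finger opening in mm, from 0 to 85.4, set as the call begins (- or left out, the last holds). The fingers move at their own pace and stop on an object; FORCE is the grip in N (left out, the last holds). Time passes only in rows, so rows that repeat a pose let the fingers close. It gives the time, the measured TCP pose, the force, the opening and the grip force at its end, in the units of the state.
- ctrl.get_obs(): the state, without advancing time (a new reading comes with each control period).
- ctrl.grab_frame(name): name is "side" or "top" or "wrist"; returns the picture (400x640x3 uint8, blue, green, red); there is no depth.
- ctrl.get_calibration(name): a dict with "K" (3x3 intrinsics, pixels), "origin" and "orientation" of the camera in the world; the wrist camera has in their place "mount" (4x4, takes a point from camera to tool coordinates, whose origin is the TCP and whose axes are the flange's). Camera axes: x right, y up, looking along -z (the intrinsics and any distortion apply to the point x, -y, -z); pixel columns grow to the right and rows downward; lengths in m; the calibration is good to about 2 mm. A picture is of the moment at which its call begins: read the wrist's pose just before it. get_calibration takes no time and is no camera call.
- ctrl.hand_in(): hands the job in; it is judged then, once.
The state is a dict: "time_s": time; "q": joint angles; "qd": joint speeds; "joint_efforts": joint torques, N m; "eef_pos": TCP position; "ee_rot": TCP orientation; "ft_force": force on the tool from outside, world axes, zero at the start; "ft_torque": the same for the moment, N m; "width": finger opening in m; "finger_force": force on a finger pad.
Only numpy, scipy, OpenCV 4.12 (cv2) and the standard library are available. Lean on these libraries where they do the work, as an engineer would, in place of code of your own. Each camera call takes 0.05 s, during which the arm holds its last target. There are 200 camera calls.

## Working session

There is one attempt and no reset: what is moved stays moved. The work goes in short steps, Python scripts to look and compute and a shell command to move; the robot and the scene stay as the last step left them, time stands still between calls to the robot, and variables do not carry over. Pictures are saved under pics/ and viewed, at most 12 in all, crops included, and the job is handed in when it is done.

```bash
ls; mkdir -p pics; python3 - <<'E'
from station import ctrl
import cv2,numpy as np
o=ctrl.get_obs();print({k:np.round(v,3).tolist() for k,v in o.items()})
for n in ["side","top","wrist"]:
    c=ctrl.get_calibration(n);print(n,{k:np.round(v,4).tolist() if not isinstance(v,str) else v for k,v in c.items()})
    cv2.imwrite(f"pics/{n}0.png",ctrl.grab_frame(n))
E
```

```text
pics
{'time_s': 0.0, 'q': [1.064, 0.116, 1.442, -0.0, 1.584, -0.038], 'qd': [-0.001, 0.001, -0.002, 0.001, 0.0, 0.001], 'joint_efforts': [0.001, -73.2, -63.249, 0.0, 0.006, 0.0], 'eef_pos': [0.305, 0.602, 0.231], 'ee_rot': [[-0.892, 0.452, -0.001], [0.452, 0.892, -0.001], [0.0, -0.001, -1.0]], 'ft_force': [-0.105, -0.144, 0.326], 'ft_torque': [-0.042, 0.007, 0.031], 'finger_force': 0.0, 'width': 0.085}
side {'K': [[504.296, 0.0, 317.9211], [0.0, 504.296, 192.2271], [0.0, 0.0, 1.0]], 'origin': [0.4135, -1.4819, 0.8243], 'orientation': [[0.9953, 0.0532, -0.0813], [-0.0963, 0.4236, -0.9007], [-0.0135, 0.9043, 0.4267]]}
top {'K': [[475.8358, 0.0, 316.2641], [0.0, 475.8358, 196.9005], [0.0, 0.0, 1.0]], 'origin': [0.3558, 0.0343, 1.5], 'orientation': [[0.0207, 0.9907, -0.1344], [-0.9998, 0.02, -0.0061], [-0.0033, 0.1345, 0.9909]]}
wrist {'K': [[319.9546, 0.0, 319.0614], [0.0, 319.9546, 201.6316], [0.0, 0.0, 1.0]], 'mount': [[-0.0006, 0.963, 0.2696, 0.0689], [1.0, 0.0007, -0.0003, 0.0006], [-0.0004, 0.2696, -0.963, -0.143], [0.0, 0.0, 0.0, 1.0]]}
```

View pics/top0.png

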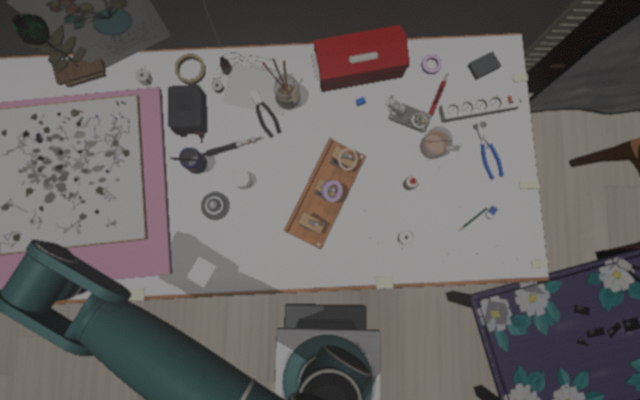

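View pics/side0.png

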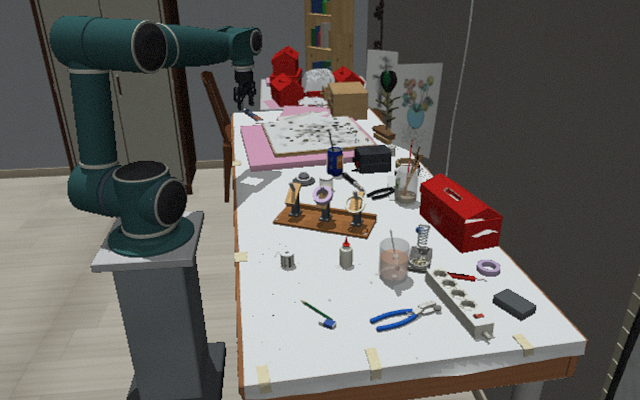

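The top view shows the rack around (325,195), with the spindle at (215,205), can (193,160), jar (247,180), bottle (411,183), mug (437,142) and spool (405,238). I'll zoom in on the rack.

```bash
python3 - <<'E'
import cv2,numpy as np
a=cv2.imread("pics/top0.png")[130:255,275:375];b=cv2.imread("pics/side0.png")[170:245,265:385]
a=cv2.resize(a,(400,500),interpolation=3)
b=cv2.resize(b,(400,250),interpolation=3)
c=cv2.resize(cv2.imread("pics/top0.png")[180:230,190:265],(400,267),interpolation=3)
im=np.zeros((520,800,3),np.uint8);im[:500,:400]=a;im[:250,400:]=b;im[250:517,400:]=c
cv2.imwrite("pics/crop1.png",cv2.convertScaleAbs(im,alpha=1.3))
E
```

```text
(no output)
```

View pics/crop1.png

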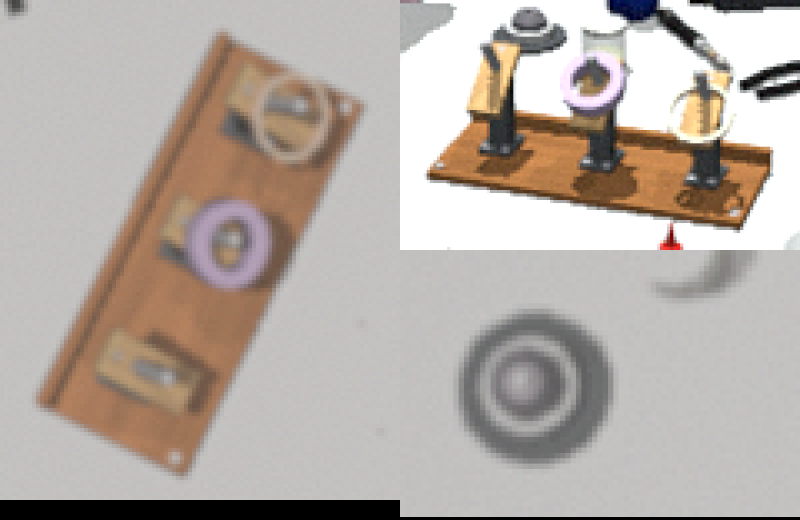

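The thin ring on the far peg measures about 65 mm across, so it is probably the foil. The purple tape is on the middle peg, and the near peg is empty. Next I'll compute rough positions from the top view.

```bash
cat > h.py <<'E'
from station import ctrl
import cv2,numpy as np
D=np.diag([1,-1,-1.])
def cam(n,o=None):
    c=ctrl.get_calibration(n);K=np.array(c["K"])
    if n=="wrist":
        M=np.array(c["mount"]);o=o or ctrl.get_obs();R=np.array(o["ee_rot"])
        return K,R@M[:3,3]+o["eef_pos"],R@M[:3,:3]
    return K,np.array(c["origin"]),np.array(c["orientation"])
def ray(C,u,v):
    K,p,R=C;return p,R@D@np.linalg.inv(K)@[u,v,1]
def onz(C,u,v,z):
    p,d=ray(C,u,v);return p+d*(z-p[2])/d[2]
def proj(C,X):
    K,p,R=C;x=K@D@R.T@(np.array(X)-p);return x[:2]/x[2]
E
python3 - <<'E'
from h import *
T=cam("top")
f=lambda u,v,z:print(np.round(onz(T,u,v,z)[:2],4))
c=lambda x,y:(275+x/4,130+y/4)
print("rack corners");[f(*c(*p),.012) for p in [(222,35),(362,100),(185,472),(42,402)]]
print("foil,tape centre");f(*c(290,117),.10);f(*c(230,245),.118)
s=400/75
print("spindle: foot, seat, hub");f(190+535/s,180+387/s,.008);f(190+529/s,180+385/s,.02);f(190+527/s,180+383/s,.04)
for k in ['grab_frame']:pass
for n,p in dict(can=(193,160),jar=(247,180),bottle=(411,183),mug=(437,142),spool=(405,238)).items():print(n);f(*p,.05)
S=cam("side");print(proj(S,[*onz(T,*c(290,117),.1)[:2],.1]),proj(S,[*onz(T,190+529/s,180+385/s,.02)[:2],.02]))
E
```

```text
rack corners
[0.7468 0.0017]
[ 0.6958 -0.1109]
[0.3976 0.0246]
[0.4497 0.1374]
foil,tape centre
[ 0.6616 -0.0485]
[ 0.561  -0.0045]
spindle: foot, seat, hub
[0.3816 0.1207]
[0.3824 0.1235]
[0.3832 0.1235]
can
[0.6605 0.429 ]
jar
[0.6009 0.2584]
bottle
[ 0.6017 -0.2481]
mug
[ 0.733 -0.33 ]
spool
[ 0.432  -0.2289]
[354.85038465 202.95466837] [268.63160424 206.00543741]
```

```bash
python3 -m creep '{"travel": [[-1,-0.7,0],[-2,-1.4,0],[-3,-2.1,0],[-4,-2.8,0],[-5,-3.5,0],[-6,-4.2,0],[-7,-4.9,0],[-8,-5.5,0],[-9,-6.2,0],[-10,-6.9,0],[-11,-7.6,0],[-12,-8.3,0],[-13,-9,0],[-14,-9.6,0],[-14.8,-10.2,0],[-15.3,-10.5,0],[-15.3,-10.5,0],[-15.3,-10.5,0]], "yaw": [0.8,1.6,2.4,3.2,4,4.8,5.6,6.4,7.2,8,8.8,9.6,10.4,10.95,10.95,10.95,10.95,10.95]}' 85
python3 - <<'E'
from h import *
o=ctrl.get_obs();print(o["time_s"],np.round(o["eef_pos"],4),np.round(o["ee_rot"],3).tolist(),np.round(o["q"],2))
cv2.imwrite("pics/w1.png",ctrl.grab_frame("wrist"))
cv2.imwrite("pics/top1.png",ctrl.grab_frame("top"))
E
```

```text
time_s: 1.95
eef_pos: [0.6611, -0.0493, 0.2308]
ee_rot: [[0.415, 0.91, -0.001], [0.91, -0.415, 0.0], [-0.0, -0.001, -1.0]]
ft_force: [-0.4, -0.2, 0.1]
width: 0.0848
finger_force: 0.0
1.95 [ 0.6611 -0.0493  0.2308] [[0.415, 0.91, -0.001], [0.91, -0.415, 0.0], [-0.0, -0.001, -1.0]] [-0.11  0.09  1.47  0.    1.58  0.31]
```

View pics/w1.png

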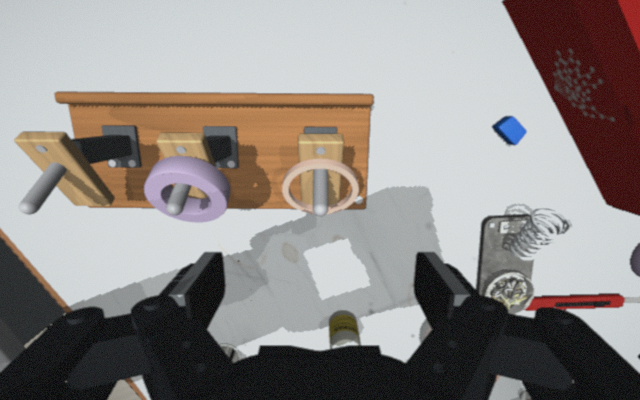

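The wrist view shows the thin ring around (320,187), about 76 px wide, with the pin through it. The tape is at (188,188) and the empty peg is on the left. I'll measure the ring's 3D pose from its ellipse extents.

```bash
cat > m.py <<'E'
from h import *
o=ctrl.get_obs();W=cam("wrist",o);im=cv2.imread("pics/w1.png")
print(im[187,284],im[187,356],im[211,310],im[170,320],im[190,330])
hsv=cv2.cvtColor(im,cv2.COLOR_BGR2HSV)
print(hsv[187,284],hsv[187,356],hsv[150,320],hsv[120,250])
# row profile across ring
for v in (180,186,192): print(v,[tuple(int(t) for t in im[v,u]) for u in list(range(278,292,2))],[tuple(int(t) for t in im[v,u]) for u in list(range(346,364,2))])
# tilted ring model pts: centre foil
u=np.array([.415,.91,0]);e=np.array([.91,-.415,0]);
s35,c35=np.sin(np.radians(35)),np.cos(np.radians(35))
X=c35*u+[0,0,s35];Z=-s35*u+[0,0,c35]
for c in ([.6616,-.0485],):
    C=np.array([*c,.0967])
    for r in (.0335,.0275): print(r,[np.round(proj(W,C+.006*Z+r*(a*X+b*e)),1).tolist() for a,b in ((1,0),(-1,0),(0,1),(0,-1))])
    print('pin',proj(W,C+.018*X),proj(W,C+.018*X+.048*Z))
E
python3 m.py
```

```text
[176 193 214] [173 191 215] [139 155 176] [165 160 161] [ 72  99 121]
[ 13  45 214] [ 13  50 215] [108   7 176] [ 14 140 175]
180 [(86, 134, 189), (84, 128, 183), (86, 125, 172), (150, 167, 188), (175, 196, 215), (175, 193, 214), (169, 188, 211)] [(56, 83, 116), (116, 137, 163), (173, 193, 214), (175, 194, 214), (175, 192, 213), (125, 138, 161), (71, 106, 148), (51, 81, 116), (58, 89, 122)]
186 [(81, 127, 179), (83, 131, 183), (143, 169, 202), (178, 196, 215), (174, 191, 214), (150, 170, 197), (83, 123, 172)] [(54, 81, 113), (69, 105, 146), (89, 131, 178), (160, 181, 207), (173, 190, 214), (174, 193, 214), (123, 140, 163), (53, 80, 110), (52, 78, 110)]
192 [(73, 115, 162), (76, 117, 164), (135, 160, 192), (176, 192, 215), (177, 195, 217), (144, 158, 177), (74, 94, 118)] [(52, 84, 120), (79, 122, 169), (93, 114, 139), (153, 170, 191), (175, 192, 215), (173, 190, 214), (122, 141, 166), (57, 88, 123), (75, 117, 164)]
0.0335 [[320.9, 170.3], [320.5, 219.8], [358.7, 197.3], [282.6, 197.3]]
0.0275 [[320.8, 175.5], [320.5, 216.0], [351.9, 197.3], [289.5, 197.3]]
pin [320.74522225 178.22342236] [320.9623564  224.39449277]
```

```bash
cat >> m.py <<'E'
print('---')
h,s,v=cv2.split(hsv);m=((v>165)&(s>25)&(s<75)&(h<22)).astype(np.uint8);m[:150]=0;m[225:]=0;m[:,:270]=0;m[:,370:]=0
ys,xs=np.nonzero(m);print(xs.min(),xs.max(),ys.min(),ys.max(),len(xs))
pts=[]
hull=cv2.convexHull(np.c_[xs,ys].astype(np.int32));E=cv2.fitEllipse(hull);print(E)
# 3D: solve C from topface outer circle extents; unknown along ray onto plane of slat family: use two horizontal extents->depth
top=onz(T:=cam("top"),347.5,159.3,.1)
# same with top image
it=cv2.imread("pics/top0.png");hs=cv2.cvtColor(it,cv2.COLOR_BGR2HSV)
k=cv2.resize(m[150:225,270:370]*255,None,fx=3,fy=3,interpolation=0)
a=cv2.resize(im[90:235,250:390],None,fx=3,fy=3,interpolation=0)
a[:225,:300]=a[:225,:300]; cv2.imwrite("pics/c2.png",np.hstack([a,np.pad(cv2.merge([k]*3),((0,a.shape[0]-225),(0,0),(0,0)))]))
E
python3 m.py | sed -n '/---/,$p'
```

```text
---
270 368 150 213 1326
((323.8452453613281, 182.60360717773438), (61.589508056640625, 107.45181274414062), 65.95266723632812)
```

View pics/c2.png

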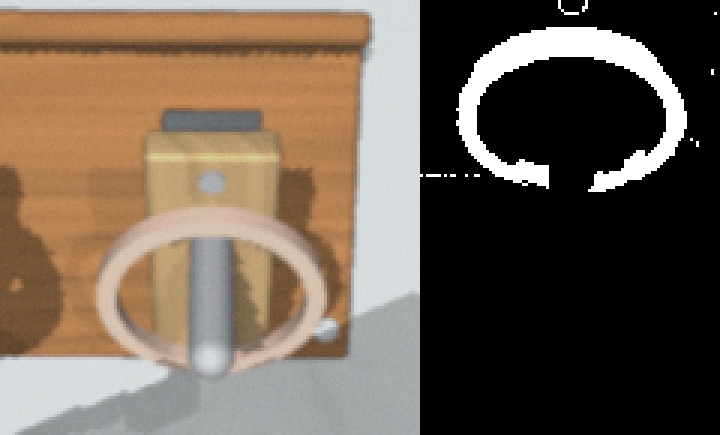

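The zoom shows the ring silhouette from rows 158 to 213.5 and columns 282.3 to 359, with the pin tip end near (320,215). I'll solve for the shift at the known height.

```bash
python3 - <<'E'
from h import *
o=ctrl.get_obs();W=cam("wrist",o);T=cam("top");S=cam("side")
u=np.array([.415,.91,0]);e=np.array([.91,-.415,0]);up=np.array([0,0,1.])
s35,c35=np.sin(np.radians(35)),np.cos(np.radians(35))
X=c35*u+s35*up;Z=-s35*u+c35*up
th=np.linspace(0,2*np.pi,121)
for d in (.016,.020):
  for sh in (.004,.008,.012):
    C=np.array([.6616,-.0485,0])+sh*u; C[2]=.107-d*s35
    f=lambda cam:(lambda P:np.round([*P.min(0),*P.max(0)],1))(np.array([proj(cam,C+z*Z+.0335*(np.cos(t)*X+np.sin(t)*e)) for t in th for z in (0,.006)]))
    print(d,sh,f(W),'pintip',np.round(proj(W,C+d*X+.048*Z),1),'top',f(T),'side',f(S))
# top-view ring/spindle mask numbers
im=cv2.imread("pics/top1.png");
im0=cv2.imread("pics/top0.png");s=400/75
q=lambda x,y,z:print('spindle',np.round(onz(T,190+(x-400)/s,180+(y-250)/s,z),4))
q(535,387,.008);q(529,385,.02);q(527,383,.04)
E
```

```text
0.016 0.004 [282.2 160.3 359.2 216.2] pintip [321.  221.4] top [337.  147.6 356.5 170.1] side [344.6 193.1 365.5 212.2]
0.016 0.008 [282.1 155.3 359.3 212.2] pintip [321.  216.4] top [335.7 147.1 355.3 169.6] side [344.9 192.6 365.8 211.7]
0.016 0.012 [281.9 150.3 359.5 208.2] pintip [321.  211.3] top [334.5 146.5 354.1 169. ] side [345.3 192.1 366.2 211.1]
0.02 0.004 [282.5 159.9 358.8 215.4] pintip [321.  217.3] top [336.9 147.8 356.5 170.3] side [344.6 193.8 365.5 212.8]
0.02 0.008 [282.4 155.  359.  211.5] pintip [321.  212.2] top [335.7 147.3 355.3 169.7] side [344.9 193.3 365.8 212.3]
0.02 0.012 [282.2 150.  359.2 207.5] pintip [321.  207.1] top [334.5 146.7 354.1 169.1] side [345.3 192.8 366.1 211.7]
spindle [0.5237 0.3617 0.008 ]
spindle [0.5235 0.3627 0.02  ]
spindle [0.5224 0.3594 0.04  ]
```

```bash
python3 -m creep '{"travel": [[0.1,0,0.7],[0.1,0,1.5],[0.1,0,2.3],[0.1,0,3],[0.1,0,3.5],[0.1,0,3.7],[0.1,0,3.7],[0.1,0,3.7]], "yaw": [0,0,0,0,0,0,0,0]}' 85 && python3 -m creep '{"travel": [[0,0,0],[0,0,0],[0,0,0],[0,0,0],[0,0,0],[0,0,0],[0,0,0],[0,0,0]], "yaw": [0,0,0,0,0,0,0,0]}' 50 30
python3 - <<'E'
from h import *
cv2.imwrite("pics/w2.png",ctrl.grab_frame("wrist"))
E
```

```text
time_s: 2.85
eef_pos: [0.6633, -0.045, 0.0847]
ee_rot: [[0.414, 0.91, 0.001], [0.91, -0.414, -0.0], [0.0, 0.001, -1.0]]
ft_force: [0.1, -1.0, 0.3]
width: 0.0848
finger_force: 0.0
time_s: 3.65
eef_pos: [0.6634, -0.0454, 0.0851]
ee_rot: [[0.414, 0.91, 0.002], [0.91, -0.414, -0.0], [0.001, 0.002, -1.0]]
ft_force: [-2.2, 1.1, 6.8]
width: 0.0653
finger_force: 32.0
```

View pics/w2.png

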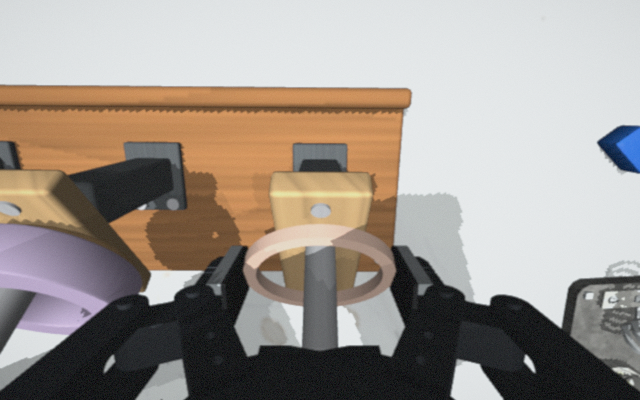

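The wrist view shows both pads clasping the ring at about columns 245 and 395, with the ring centred around (320,266). The width reads 65.3 mm. I'll check the alignment against the projection.

```bash
python3 - <<'E'
from h import *
W=cam("wrist");u=np.array([.415,.91,0]);e=np.array([.91,-.415,0]);up=np.array([0,0,1.])
s35,c35=np.sin(np.radians(35)),np.cos(np.radians(35));X=c35*u+s35*up;Z=-s35*u+c35*up
th=np.linspace(0,2*np.pi,121)
for sh in (.0,.004,.008,.012):
    C=np.array([.6616,-.0485,.0961])+sh*u
    P=np.array([proj(W,C+z*Z+.0335*(np.cos(t)*X+np.sin(t)*e)) for t in th for z in (0,.006)]);print(sh,np.round([*P.min(0),*P.max(0)],1))
p=ctrl.get_obs()["eef_pos"]
for dz in (.008,.02,.03):print(dz,[np.round(proj(W,p+dz*up+a*u-.0335*e),0).tolist() for a in (-.011,0,.011)])
E
```

```text
0.0 [243.8 235.7 396.5 315.7]
0.004 [243.2 225.7 397.1 309.1]
0.008 [242.6 215.6 397.7 302.3]
0.012 [242.  205.2 398.3 295.5]
0.008 [[250.0, 287.0], [249.0, 266.0], [247.0, 244.0]]
0.02 [[244.0, 302.0], [243.0, 279.0], [241.0, 255.0]]
0.03 [[239.0, 316.0], [237.0, 292.0], [235.0, 266.0]]
```

Measured rows 224–306 match a 5 mm shift, so the grip is on the diameter. I'll pull the ring off along the pin.

```bash
python3 -m creep '{"travel": [[-0.06,0,-0.08],[-0.14,0,-0.2],[-0.26,0,-0.37],[-0.4,0,-0.57],[-0.54,0,-0.77],[-0.68,0,-0.97],[-0.82,0,-1.17],[-0.96,0,-1.37],[-1.0,0,-1.6],[-1.0,0,-1.9],[-1.0,0,-2.2],[-1.0,0,-2.4],[-1.0,0,-2.5],[-1.0,0,-2.5]], "yaw": [0,0,0,0,0,0,0,0,0,0,0,0,0,0]}'
python3 - <<'E'
from h import *
cv2.imwrite("pics/w3.png",ctrl.grab_frame("wrist"))
E
```

```text
time_s: 5.1
eef_pos: [0.6465, -0.0817, 0.1839]
ee_rot: [[0.414, 0.91, 0.001], [0.91, -0.414, -0.0], [0.0, 0.001, -1.0]]
ft_force: [-0.5, 0.5, -0.9]
width: 0.0651
finger_force: 33.6
```

View pics/w3.png

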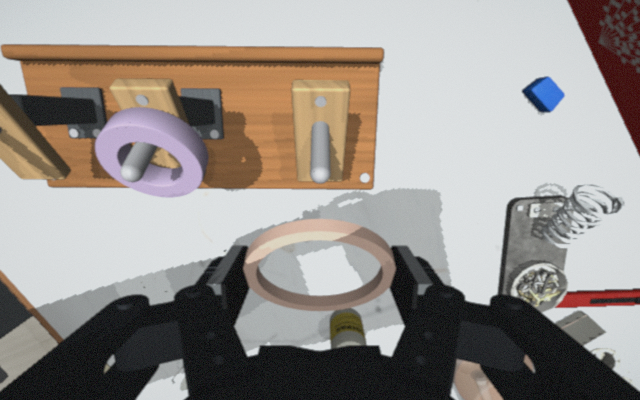

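The foil is held clear of the rack, centred around (320,265), and still tilted. I'll carry it to a free spot left of the rack near (0.43,0.25) and level it on the table.

```bash
python3 -m creep '{"travel": [[0,0,-0.3],[0,-0.1,-0.8],[0.3,-0.5,-1.1],[0.8,-1.2,-1.2],[1.3,-2,-1.2],[1.8,-2.8,-1.2],[2.3,-3.6,-1.2],[2.8,-4.4,-1.2],[3.3,-5.2,-1.2],[3.8,-6,-1.2],[4.3,-6.8,-1.2],[4.8,-7.5,-1.2],[5.1,-8,-1],[5.3,-8.3,-0.4],[5.3,-8.35,0.4],[5.3,-8.35,1.2],[5.3,-8.35,2],[5.3,-8.35,2.8],[5.3,-8.35,3.3],[5.3,-8.35,3.5]], "yaw": [0,0,0,0,0,0,0,0,0,0,0,0,0,0,0,0,0,0,0,0]}'
```

```text
time_s: 7.15
eef_pos: [0.4286, 0.2494, 0.0415]
ee_rot: [[0.414, 0.91, -0.002], [0.91, -0.414, -0.001], [-0.002, -0.002, -1.0]]
ft_force: [-0.6, -0.6, -1.0]
width: 0.0654
finger_force: 33.7
```

```bash
python3 -m creep '{"travel": [[0,0,0.3],[0,0,0.6],[0,0,0.75],[0,0,0.85],[0,0,0.9],[0,0,0.95],[0,0,1.0],[0,0,1.0]], "yaw": [0,0,0,0,0,0,0,0]}' - 20; python3 - <<'E'
from h import *
cv2.imwrite("pics/w4.png",ctrl.grab_frame("wrist"))
E
```

```text
time_s: 7.95
eef_pos: [0.4308, 0.2501, 0.0042]
ee_rot: [[0.414, 0.91, 0.002], [0.91, -0.414, 0.001], [0.002, 0.001, -1.0]]
ft_force: [0.6, 2.0, 4.9]
width: 0.0654
finger_force: 34.2
```

View pics/w4.png

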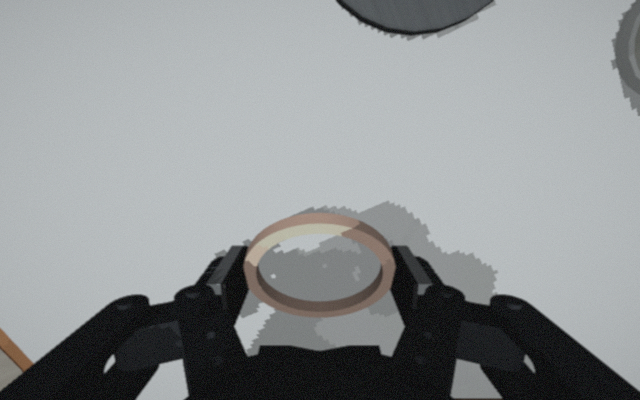

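The ring touched and is levelling, and its ellipse is fuller (rows 213–316). I'll keep going down.

```bash
python3 -m creep '{"travel": [[0,0,0.05],[0,0,0.1],[0,0,0.15],[0,0,0.2],[0,0,0.25],[0,0,0.25]], "yaw": [0,0,0,0,0,0]}' - 20
```

```text
time_s: 8.6
eef_pos: [0.4306, 0.2497, -0.0062]
ee_rot: [[0.414, 0.91, 0.001], [0.91, -0.414, 0.001], [0.001, 0.001, -1.0]]
ft_force: [2.0, 2.7, 4.6]
width: 0.065
finger_force: 34.4
```

```bash
python3 -m creep '{"travel": [[0,0,0.03],[0,0,0.06],[0,0,0.08],[0,0,0.08]], "yaw": [0,0,0,0]}'; python3 - <<'E'
from h import *
im=ctrl.grab_frame("wrist")
W=cam("wrist");h,s,v=cv2.split(cv2.cvtColor(im,cv2.COLOR_BGR2HSV))
cv2.imwrite("pics/w5.png",im)
p=ctrl.get_obs()["eef_pos"]
R=np.array(ctrl.get_obs()["ee_rot"]);th=np.linspace(0,6.283,121)
for tl in (0,10,20):
  t=np.radians(tl);c=p+np.array([0,0,.0135]);n=-np.sin(t)*R[:,0]+[0,0,np.cos(t)];X=np.cos(t)*R[:,0]+[0,0,np.sin(t)]
  P=np.array([proj(W,c+z*n+.0335*(np.cos(a)*X+np.sin(a)*R[:,1])) for a in th for z in (-.003,.003)]);print(tl,np.round([*P.min(0),*P.max(0)],1))
E
```

```text
time_s: 9.0
eef_pos: [0.4307, 0.2498, -0.0065]
ee_rot: [[0.414, 0.91, 0.001], [0.91, -0.414, 0.0], [0.001, 0.001, -1.0]]
ft_force: [-20.1, -10.1, 51.6]
width: 0.0654
finger_force: 59.4
0 [244.4 197.6 397.5 339.7]
10 [244.2 201.2 397.6 331.5]
20 [244.1 207.6 397.8 322.2]
```

View pics/w5.png

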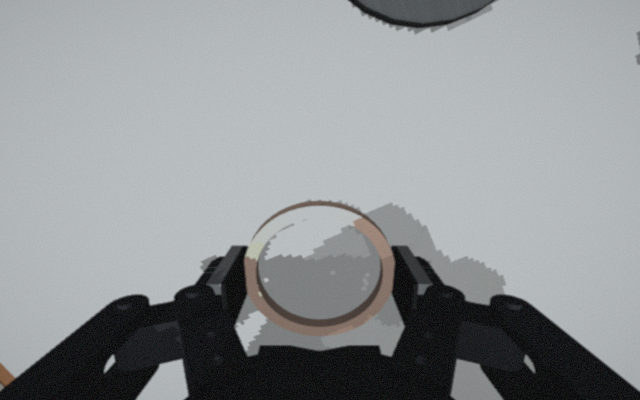

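The fingers reached the table, and the ring is now tilted only about 10°. I'll back off slightly, release it to settle flat, then regrip.

```bash
python3 -m creep '{"travel": [[0,0,-0.09],[0,0,-0.09]], "yaw": [0,0]}' && python3 -m creep '{"travel": [[0,0,0],[0,0,0],[0,0,0],[0,0,0],[0,0,0]], "yaw": [0,0,0,0,0]}' 80;  python3 - <<'E'
from h import *
im=ctrl.grab_frame("wrist");cv2.imwrite("pics/w6.png",im)
h,s,v=cv2.split(cv2.cvtColor(im,cv2.COLOR_BGR2HSV))
m=((s>25)&(h<25)&(v>80)).astype(np.uint8);m[:180]=0;m[345:]=0;m[:,:235]=0;m[:,405:]=0
m=cv2.morphologyEx(m,cv2.MORPH_OPEN,np.ones((3,3)))
c=max(cv2.findContours(m,0,2)[0],key=cv2.contourArea);print(cv2.boundingRect(c),cv2.fitEllipse(cv2.convexHull(c)))
W=cam("wrist");p=ctrl.get_obs()["eef_pos"];R=np.array(ctrl.get_obs()["ee_rot"])
x,y,w,hh=cv2.boundingRect(c)
a=onz(W,320,y,.006);b=onz(W,320,y+hh,.006);print(np.round(R.T@(a-p),4),np.round(R.T@(b-p),4))
E
```

```text
time_s: 9.25
eef_pos: [0.4304, 0.2495, -0.0057]
ee_rot: [[0.414, 0.91, 0.001], [0.91, -0.414, 0.0], [0.001, 0.001, -1.0]]
ft_force: [0.8, 1.7, 2.1]
width: 0.0649
finger_force: 34.2
time_s: 9.75
eef_pos: [0.4299, 0.2494, -0.0065]
ee_rot: [[0.414, 0.91, -0.0], [0.91, -0.414, -0.0], [-0.0, -0.0, -1.0]]
ft_force: [0.3, -0.6, 0.2]
width: 0.0802
finger_force: 0.0
(246, 214, 149, 121) ((321.0806579589844, 268.6659851074219), (130.4679718017578, 147.42236328125), 80.68460083007812)
[ 0.0268 -0.0004 -0.0124] [-0.0341 -0.0004 -0.0124]
```

```bash
python3 -m creep '{"travel": [[0,0,-0.06],[0,0,-0.06]], "yaw": [0,0]}' 80 30 && python3 -m creep '{"travel": [[0,0,0],[0,0,0],[0,0,0],[0,0,0],[0,0,0],[0,0,0],[0,0,0]], "yaw": [0,0,0,0,0,0,0]}' 50 30 && python3 -m creep '{"travel": [[0,0,-0.2],[0,0,-0.6],[0,0,-1.2],[0,0,-1.8],[0,0,-2.2],[0,0,-2.5],[0,0,-2.5],[0,0,-2.5]], "yaw": [0,0,0,0,0,0,0,0]}';  python3 - <<'E'
from h import *
o=ctrl.get_obs();W=cam("wrist",o);im=ctrl.grab_frame("wrist");cv2.imwrite("pics/w7.png",im)
E
```

```text
time_s: 10.0
eef_pos: [0.4302, 0.2495, -0.0035]
ee_rot: [[0.414, 0.91, 0.0], [0.91, -0.414, 0.0], [0.0, 0.0, -1.0]]
ft_force: [0.0, -0.1, 0.1]
width: 0.0803
finger_force: 0.0
time_s: 10.7
eef_pos: [0.4302, 0.2495, -0.0033]
ee_rot: [[0.414, 0.91, 0.0], [0.91, -0.414, 0.0], [0.0, 0.0, -1.0]]
ft_force: [-3.0, -2.6, 8.3]
width: 0.0645
finger_force: 30.9
time_s: 11.5
eef_pos: [0.4298, 0.2493, 0.0954]
ee_rot: [[0.414, 0.91, -0.001], [0.91, -0.414, -0.0], [-0.001, -0.0, -1.0]]
ft_force: [-0.4, -0.6, -1.6]
width: 0.0644
finger_force: 33.5
```

View pics/w7.png

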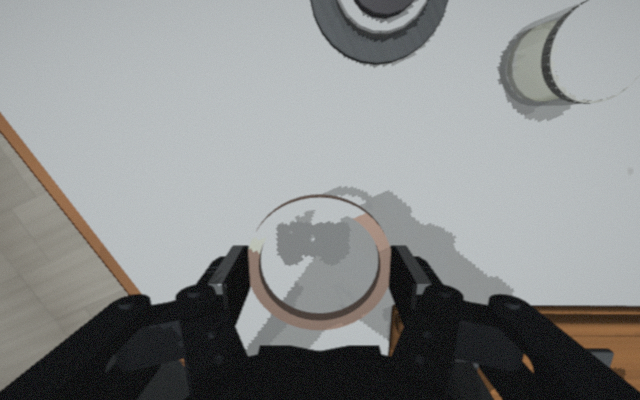

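The ring is held flat, at rows 195–329 and columns 248–391. The spindle is at the top edge. I'll move closer and measure the spindle from the wrist camera.

```bash
python3 -m creep '{"travel": [[0.2,0.1,0],[0.6,0.3,0],[1,0.5,0],[1.4,0.75,0],[1.7,0.9,0],[1.8,0.95,0],[1.8,0.95,0],[1.8,0.95,0]], "yaw": [0,0,0,0,0,0,0,0]}';  python3 - <<'E'
from h import *
o=ctrl.get_obs();W=cam("wrist",o);im=ctrl.grab_frame("wrist");cv2.imwrite("pics/w8.png",im)
g=cv2.cvtColor(im,cv2.COLOR_BGR2GRAY)
c=np.array([.5235,.3622,.02]);R=np.array(o["ee_rot"]);p=o["eef_pos"]
print(proj(W,c))
for r,z in((.045,.008),(.0295,.02),(.0215,.03)):print(r,[np.round(proj(W,[*(c[:2]+r*np.array([np.cos(a),np.sin(a)])),z]),0).tolist() for a in (0,1.57,3.14,4.71)])
# held ring: bottom row 329 / top row 195 in w7 (tool x of centre), underside at +.0035, top +.0095 above TCP
q=lambda v,h:(R.T@(onz(W,320,v,p[2]+h)-p))[0]
print("near",q(329,.0095),q(329,.0035),"far",q(195,.0095),q(195,.0035))
q=lambda u,h:(R.T@(onz(W,u,262,p[2]+h)-p))[1]
print("y",q(248,.0095),q(391,.0095))
E
```

```text
time_s: 12.35
eef_pos: [0.494, 0.2991, 0.0959]
ee_rot: [[0.414, 0.91, -0.0], [0.91, -0.414, -0.0], [-0.0, -0.0, -1.0]]
ft_force: [-0.5, -0.8, -0.8]
width: 0.0646
finger_force: 33.5
[321.16609599 110.8605076 ]
0.045 [[381.0, 82.0], [293.0, 46.0], [263.0, 138.0], [346.0, 169.0]]
0.0295 [[363.0, 91.0], [302.0, 67.0], [281.0, 130.0], [339.0, 152.0]]
0.0215 [[353.0, 96.0], [307.0, 78.0], [290.0, 125.0], [335.0, 142.0]]
near -0.032988646004352196 -0.037555904490082025 far 0.03441659821806079 0.03287868859630922
y -0.033286422070715076 0.03210291479337581
```

View pics/w8.png

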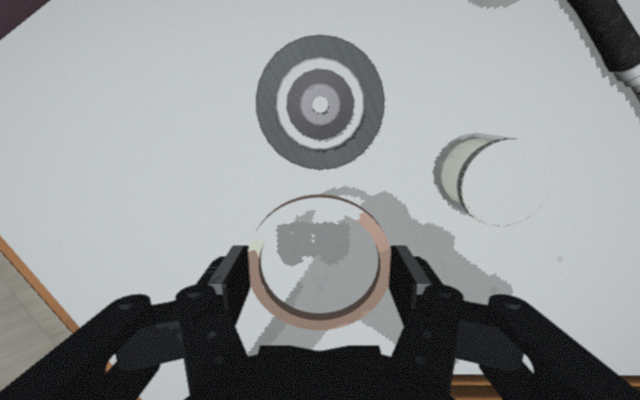

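The spindle is clear: foot at columns 256–385 and rows 34–170, white seat ring centred around (321,104), screw head at (320,104). I'll fit these.

```bash
python3 - <<'E'
from h import *
o=ctrl.get_obs();W=cam("wrist",o);im=cv2.imread("pics/w8.png");R=np.array(o["ee_rot"]);p=o["eef_pos"]
g=cv2.cvtColor(im,cv2.COLOR_BGR2GRAY)[20:185,245:400]
inv=(g<150).astype(np.uint8)
cs,hi=cv2.findContours(inv,cv2.RETR_CCOMP,cv2.CHAIN_APPROX_NONE)
for i,c in enumerate(cs):
    if cv2.contourArea(c)>60:
        E=cv2.fitEllipse(c);u,v=E[0][0]+245,E[0][1]+20
        print(hi[0][i][3],np.round((u,v),1),np.round(E[1],1),[np.round((R.T@(onz(W,u,v,z)-p))[:2],4).tolist() for z in (.008,.02,.03,.042)])
E
```

```text
-1 [320.  104.2] [66.6 70.7] [[0.0742, 0.0], [0.0739, -0.0], [0.0737, -0.0001], [0.0734, -0.0001]]
12 [319.5 103.7] [36.9 39.1] [[0.0745, -0.0004], [0.0742, -0.0004], [0.074, -0.0004], [0.0737, -0.0004]]
-1 [319.8 101.8] [128.  134.3] [[0.0758, -0.0002], [0.0754, -0.0002], [0.0751, -0.0002], [0.0747, -0.0003]]
15 [319.5 102.9] [87.4 91.3] [[0.075, -0.0004], [0.0747, -0.0004], [0.0744, -0.0004], [0.0741, -0.0004]]
```

```bash
python3 -m creep '{"travel": [[0.2,0,0],[0.6,0,0],[1,0,0],[1.4,0,0],[1.7,0,0],[1.86,0,0],[1.86,0,0.1],[1.86,0,0.4],[1.86,0,0.8],[1.86,0,1.1],[1.86,0,1.4],[1.86,0,1.6],[1.86,0,1.75],[1.86,0,1.85],[1.86,0,1.9],[1.86,0,1.93],[1.86,0,1.93]], "yaw": [0,0,0,0,0,0,0,0,0,0,0,0,0,0,0,0,0]}'; python3 - <<'E'
from h import *
cv2.imwrite("pics/w9.png",ctrl.grab_frame("wrist"))
E
```

```text
time_s: 14.1
eef_pos: [0.5253, 0.3671, 0.0191]
ee_rot: [[0.414, 0.91, 0.0], [0.91, -0.414, 0.0], [0.0, 0.0, -1.0]]
ft_force: [-0.8, 0.4, -1.0]
width: 0.0641
finger_force: 33.5
```

```bash
python3 -m creep '{"travel": [[0,0,0.03],[0,0,0.06],[0,0,0.06]], "yaw": [0,0,0]}' && python3 -m creep '{"travel": [[0,0,0],[0,0,0],[0,0,0],[0,0,0],[0,0,0],[0,0,0]], "yaw": [0,0,0,0,0,0]}' 85 && python3 -m creep '{"travel": [[0,0,-0.3],[0,0,-0.8],[0,0,-1.4],[-0.4,0,-2],[-1,0,-2.4],[-1.5,0,-2.5],[-1.86,0,-2.5],[-1.86,0,-2.5],[-1.86,0,-2.5]], "yaw": [0,0,0,0,0,0,0,0,0]}'; python3 - <<'E'
from h import *
a=ctrl.grab_frame("wrist");cv2.imwrite("pics/w10.png",a)
b=ctrl.grab_frame("top")[130:255,275:375];c=ctrl.grab_frame("side")[165:245,265:385]
cv2.imwrite("pics/top10.png",ctrl.grab_frame("top"))
im=np.zeros((550,760,3),np.uint8);im[:340,:400]=cv2.resize(a[0:170,220:420],(400,340));im[:450,400:760]=cv2.resize(b,(360,450));im[345:545,:300]=cv2.resize(c,(300,200))
cv2.imwrite("pics/fin.png",im)
E
```

```text
time_s: 14.45
eef_pos: [0.5254, 0.3671, 0.0169]
ee_rot: [[0.414, 0.91, 0.0], [0.91, -0.414, 0.0], [0.0, 0.0, -1.0]]
ft_force: [-1.3, -0.1, 2.5]
width: 0.0648
finger_force: 33.9
time_s: 15.05
eef_pos: [0.5253, 0.367, 0.0165]
ee_rot: [[0.414, 0.91, -0.0], [0.91, -0.414, -0.0], [-0.0, -0.0, -1.0]]
ft_force: [0.4, 0.3, -0.2]
width: 0.085
finger_force: 0.0
time_s: 15.95
eef_pos: [0.4945, 0.2994, 0.1165]
ee_rot: [[0.414, 0.91, -0.0], [0.91, -0.414, 0.0], [0.0, -0.0, -1.0]]
ft_force: [-0.1, 0.5, 0.3]
width: 0.0853
finger_force: 0.0
```

View pics/fin.png

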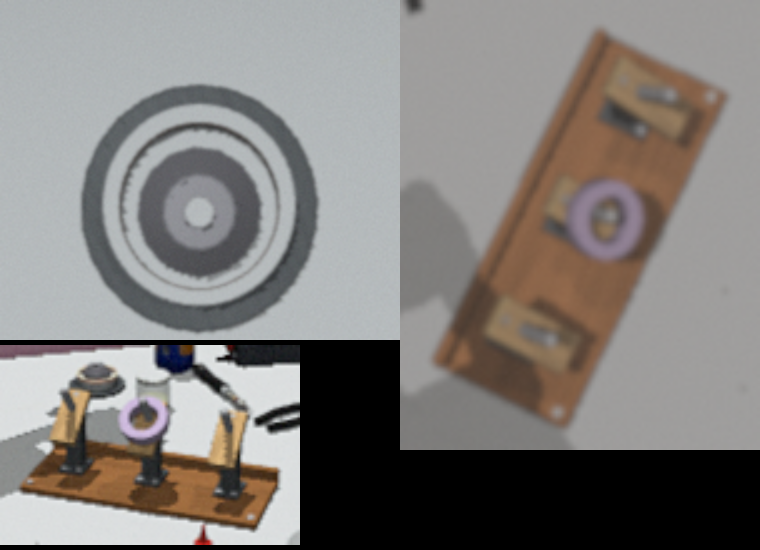

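The foil lies flat and concentric on the seat. In the crop, its centre is at about (199,205) and the foot's centre at about (199,207). The tape is unchanged on the middle peg and the gripper is clear, so I'll hand in.

```bash
python3 -c "
from station import ctrl
print(ctrl.hand_in())"
```

```text
the job is handed in; nothing more can be done
None
```

I laid the foil roll flat on the spindle seat, centred over the hub, and handed the job in at about 16 s. The tape roll was not in front of the foil, so I left it on the middle peg; the core should be under it, though I never saw it directly, and no verdict came back.

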